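Slide the printing block past the sprung guard

TASK

Load the loose wooden block into the trimming jig lengthwise: put it in line at the flared mouth, then push it flat along the bench through the sprung guard leaf, which has to stay open until the whole block is past, fully home against the end stop. Let the guard swing shut behind it. Never lift the block over the guard, and leave the bottles, tape and eraser round the jig where they are.

Things in the scene. Friction and masses are not known exactly. Their poses are not given: they have to be found in the camera images.
- wood_block: plain brown wooden block, the only loose one, 57 x 112 x 34 mm (x, y, z), lying flat; origin at the centre of its underside, long axis = its y axis. About 0.1 to 0.2 kg. Either end may lead.
- jig: trimming jig fixed on the bench: two dark wooden fences, 24 mm high and 22 mm wide, form a straight channel 65 mm wide with no floor (the block slides on the bench). Origin on the bench, mid-channel at the mouth; +x runs from the mouth to the end stop; y is across, channel sides at y = +-32 mm. Two boards flare out from the mouth back to x = -42 mm; 102 mm is free between their tips.
- stop_face (a point): middle of the end stop's face (jig x = 255 mm), 15 mm above the bench; the stop is 30 mm high; axes as the jig's. With the block home its centre is at jig x = 199 mm and its rear end at 143 mm, 9 mm clear of the leaf's sweep.
- guard (a joint): angle of the guard, an aluminium leaf 64 mm long, 3 mm thick, 6 to 46 mm above the bench, on an upright pin: 0 = shut across the channel at jig x = 70 mm; grows to 1.5 rad when pushed inward, toward the end stop (the only way it opens). A coil spring shuts it in about 1 s (0.04 N m shut, 0.10 N m open). The block's end pushed against it opens it with 5 to 10 N.
- guard_edge (a point): free edge of the guard leaf, 64 mm from its pin, 26 mm above the bench (on the opposite side of the channel from the pin when shut).
- guard_pin (a point): foot of the guard's upright pin, 54 mm high, at jig x = 70, y = +42 mm, just outside the channel; the fence on that side has a gap from jig x = 55 to 127 mm into which the open leaf folds. Axes as the jig's.
- ink_a: bystander: black-capped ink bottle, 42 mm across, 60 mm tall, near side of the jig; origin at the centre of its underside.
- ink_b: bystander: small red ink bottle, 35 mm across, 63 mm tall, far side of the jig; origin at the centre of its underside.
- eraser: bystander: eraser 25 x 43 x 15 mm, near side of the jig; origin at the centre of its underside.
- black_tape: bystander: roll of black tape lying flat, 53 mm across, 19 mm high, far side of the jig; origin at the centre of its underside.
Not all that is in view belongs to the job. Several things have the shape of the wood_block; the one meant has the colours described above.

How it is judged:
On the way, in this order (a step that is already met when the one before it is completed fails the run):
1. the block stands in the doorway with the guard pushed open by it or the hand (over 0.8 rad) (value of joint guard above 0.8 rad and x of wood_block in the frame of jig between 0.05 and 0.15 m), for 0.05 s.
2. the block has passed wholly through while the guard is still open (over 0.3 rad): its rear end is past the guard's line (value of joint guard above 0.3 rad and x of wood_block in the frame of jig above 0.155 m), for 0.05 s.
At the end, for the whole second after the job is handed in: The block lies flat in the channel, lengthwise, within 5 mm of touching the end stop and at rest, and the guard behind it is shut (under 0.05 rad) (x of wood_block in the frame of jig between 0.194 and 0.203 m and y of wood_block in the frame of jig between -0.008 and 0.008 m and angle between the y axis of wood_block and the x axis of jig, either way round below 0.1 rad and height (world z) of wood_block below 0.004 m and angle between wood_block's own z axis and vertical below 0.06 rad and linear speed of wood_block below 0.01 m/s and value of joint guard below 0.05 rad).
It fails at once if the block is lifted (over 15 mm) inside the jig or over the guard (height (world z) of wood_block above 0.015 m and x of wood_block in the frame of jig above 0.02 m and y of wood_block in the frame of jig between -0.06 and 0.06 m).
It fails at once if a bottle, the tape or the eraser is moved more than 20 mm (distance of any of ink_a, ink_b, eraser, black_tape from where it was at the start of the episode above 0.02 m).
It also fails if it takes over 53 s, if anything falls off the work surface, if the arm or the gripper's body presses on something with over 40 N, if the wrist force passes 120 N, or if a joint passes its speed limit or range.

ROBOT

A 7-joint arm with a two-finger parallel gripper is mounted at the origin on the work surface; the furniture and walls round the work are solid. World frame = base frame: x ahead of the robot, y to its left, z up, the work surface at z = 0. Lengths are in m, angles in rad, forces in N, time in s.
With the tool pointing down it reaches from about 0.425 to 0.875 m from the base axis. Payload 4.7 kg.
Tool frame: the origin (TCP) lies on the centre line of the jaws, within the pads' length; the fingertips stand 22 mm ahead of it and the grasp point (between the pads) lies 3 mm ahead of it (env.nose_length is the distance from the TCP to the fingertips, in m); z points along the fingers, y is the direction in which the jaws open and shut (so a half turn about z gives the same grasp; the last joint's range is limited). The gripper opens to 85 mm and grips with 20 to 120 N. Pads are 22 mm wide; open, the fingers measure 114 mm over their backs; the gripper's body (76 mm by 85 mm) begins 54 mm behind the grasp point. The pads swing forward as they close: fully open they stand 13 mm farther back than shut.
Start: joints at [-1.087, 0.321, -0.07, 1.45, 0.023, 1.371, -0.057], TCP at [0.294, 0.58, 0.253] pointing down, gripper open.
Joint ranges: [-2.86, 2.86], [-0.3, 2.09], [-1.38, 1.24], [0.06, 2.45], [-1.56, 4.7], [0.09, 2.05], [-2.69, 2.69]. Speed limits (rad/s): [2.57, 2.57, 3.14, 3.14, 3.14, 3.14, 3.14].

INTERFACE

Orientations are given as a rotation vector (axis times angle).
In Python, from station import env, camera, calibration, silhouettes gives the robot as it stands.
- The arm moves only by the shell command python3 -m inch 'ROWS'. ROWS is JSON, a list of rows, each a list of 5 numbers: the shift along the tool's x, y, z in units of 0.3 m (1.0 is 0.3 m), then the turn about the tool's z in units of 1.5 rad (1.0 is 1.5 rad), then the opening, from -1 (shut) to 1 (fully open), so that 0 is half open. A call has 1 to 8 rows; each row shifts and turns the commanded pose from where the row before left it, along the tool's axes as they then stand; what a row does not reach is not made up. A row lasts 1/10 s, in which the tool goes at most 50 mm and 8.59 degrees, less where a joint would pass 70% of its speed; a pose out of reach is approached as far as the arm can. A call with a number of a shift or a turn outside -1 to 1 is refused whole. A call with a gripper value outside its range is refused whole. The fingers move at their own pace and stop on an object; the grip force is fixed at half the most. Time passes only in rows, so rows that do not move let the fingers close. It gives the time, the measured TCP pose, the force and the opening at its end, in the units of the state.
- env.observe(): the state, without advancing time (a new reading comes with each control period).
- camera(name): name is "scene" or "top" or "wrist"; returns (picture, depth): 400x640x3 uint8, red, green, blue; 400x640 float32, m along the optical axis (not along the pixel's ray), 0 where there is no reading.
- calibration(name): a dict with "K" (3x3 intrinsics, pixels), "world_from_camera" (4x4, takes a point from camera to world coordinates). Camera axes: x right, y down, z forward; pixel columns grow to the right and rows downward; lengths in m; the calibration is good to about 2 mm. A picture is of the moment at which its call begins: read the wrist's pose just before it. calibration takes no time and is no camera call; for the wrist camera it gives the pose at the moment of the call.
- env.close_job(): hands the job in, once; it reports no verdict.
Trained networks look in the newest picture that a camera, given by its name, has taken for a name from the list of things; names that differ only in an ending like _2 or _b are one class to them, and where a whole thing is asked for, a point or a joint stands for the part that bears it (a point fixed in the world has none). Each returns a list of dicts, best first, with "conf" (0 to 1); they miss things now and then, are a little off and sometimes report something else, mostly with a low value. They report only what shows in the picture. A call takes as long as a camera call. They do not tell look-alikes from the thing itself.
- silhouettes(target, camera): "mask" (400x640 bool, what is visible of it) and "uv" ([column, row] in pixels, amid what is visible of it).
The state is a dict: "t": time; "joint_positions": joint angles; "qvel": joint speeds; "effort": joint torques, N m; "ee_pos": TCP position; "tcp_rot": TCP orientation; "contact_force": force on the tool from outside, world axes, zero at the start; "ft_torque": the same for the moment, N m; "grip_width": opening from 0.0 (shut) to 1.0 (fully open).
Only numpy, scipy, OpenCV 4.12 (cv2) and the standard library are available. Lean on these libraries where they do the work, as an engineer would, in place of code of your own. Each camera call takes 0.05 s, during which the arm holds its last target.

## Working session

There is one attempt and no reset: what is moved stays moved. The work goes in short steps, Python scripts to look and compute and a shell command to move; the robot and the scene stay as the last step left them, time stands still between calls to the robot, and variables do not carry over. Pictures are saved under pics/ and viewed, and the job is handed in when it is done.

```bash
ls; mkdir -p pics; python3 - <<'E'
from station import env,camera,calibration
import cv2,numpy as np
for n in("scene","top"):
    p,d=camera(n); cv2.imwrite(f"pics/{n}0.png",p[:,:,::-1]); np.save(f"pics/{n}0.npy",d)
    c=calibration(n); print(n,np.round(c["K"],1).tolist(),np.round(c["world_from_camera"],3).tolist())
s=env.observe(); print({k:np.round(v,3).tolist() for k,v in s.items()}, env.nose_length)
E
```

```text
pics
scene [[408.9, 0.0, 324.0], [0.0, 408.9, 200.4], [0.0, 0.0, 1.0]] [[0.611, -0.503, 0.611, -0.054], [-0.792, -0.401, 0.461, -0.355], [0.013, -0.766, -0.643, 0.615], [0.0, 0.0, 0.0, 1.0]]
top [[388.5, 0.0, 319.0], [0.0, 388.5, 192.8], [0.0, 0.0, 1.0]] [[0.019, -0.993, 0.115, 0.394], [-1.0, -0.018, 0.01, 0.044], [-0.008, -0.115, -0.993, 0.993], [0.0, 0.0, 0.0, 1.0]]
{'t': 0.1, 'joint_positions': [-1.087, 0.322, -0.07, 1.452, 0.023, 1.371, -0.057], 'qvel': [-0.001, -0.002, 0.001, -0.001, -0.001, -0.0, -0.0], 'effort': [-0.0, -49.488, -0.384, -31.521, 0.013, 0.007, -0.0], 'ee_pos': [0.294, 0.579, 0.252], 'tcp_rot': [-0.731, -3.055, 0.003], 'contact_force': [-1.014, -0.361, -0.436], 'ft_torque': [-0.055, 0.006, -0.019], 'grip_width': 1.006} 0.022
```

View pics/scene0.png

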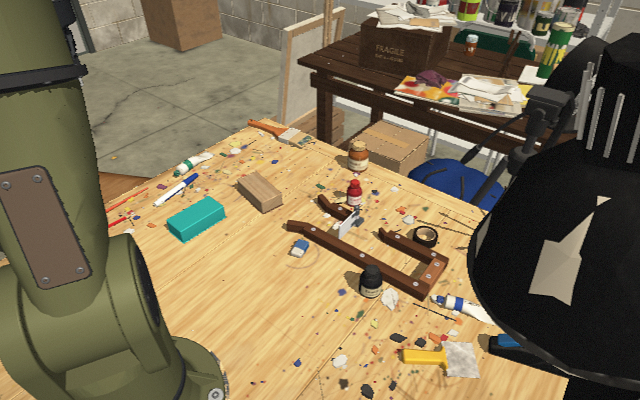

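View pics/top0.png

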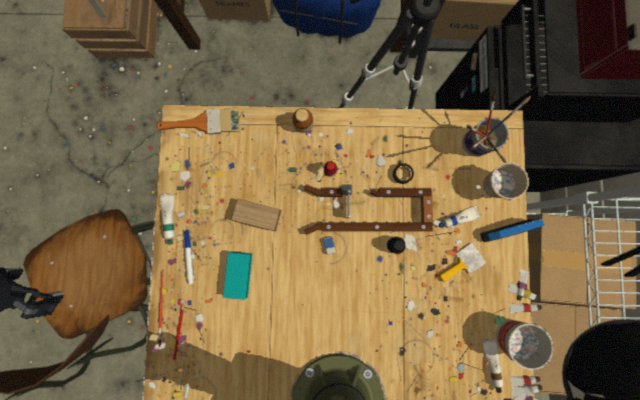

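Things that could be taken for the block: plain brown block at scene (260,191) / top (255,215); teal block at scene (196,219) / top (237,275); blue bar at top (512,230); dark jig fences. The brown one fits the description. I'll crop to check it, then measure.

```bash
cat > h.py <<'E'
import numpy as np,cv2
from station import env,camera,calibration,silhouettes
def unproj(d,c,m=None):
    K=c["K"];T=np.array(c["world_from_camera"]);K=np.array(K)
    v,u=np.nonzero((d>0) if m is None else (m&(d>0)))
    z=d[v,u]; P=np.stack([(u-K[0,2])*z/K[0,0],(v-K[1,2])*z/K[1,1],z],1)
    return P@T[:3,:3].T+T[:3,3],u,v
def toplane(uv,c,z):
    K=np.array(c["K"]);T=np.array(c["world_from_camera"])
    r=np.linalg.solve(K,np.append(uv,1.0)); r=T[:3,:3]@r; return T[:3,3]+r*(z-T[2,3])/r[2]
def proj(P,c):
    K=np.array(c["K"]);T=np.linalg.inv(np.array(c["world_from_camera"]))
    q=np.atleast_2d(P)@T[:3,:3].T+T[:3,3]; q=q@K.T; return q[:,:2]/q[:,2:]
def rect(P):
    r=cv2.minAreaRect((P[:,:2]*1000).astype(np.float32)); return np.round(r[0],1),np.round(r[1],1),round(r[2],1)
E
python3 - <<'E'
from h import *
for n in("top","scene"):
    p,d=camera(n);c=calibration(n)
    for t in("wood_block","jig","guard","ink_a","ink_b","eraser","black_tape"):
        for s in silhouettes(t,n)[:3]:
            P,u,v=unproj(d,c,s["mask"])
            if len(P)<5: continue
            zt=np.percentile(P[:,2],90); T=P[P[:,2]>zt-.008]
            print(n,t,round(s["conf"],2),np.round(s["uv"]),len(P),"ztop",round(zt,3),rect(T))
    if n=="top":
        cv2.imwrite("pics/jig.png",cv2.resize(p[150:270,200:460],None,fx=3,fy=3,interpolation=cv2.INTER_CUBIC)[:,:,::-1])
    else:
        cv2.imwrite("pics/blk.png",cv2.resize(p[150:310,150:460],None,fx=2.5,fy=2.5,interpolation=cv2.INTER_CUBIC)[:,:,::-1])
E
```

```text
top wood_block 0.58 [237. 277.] 1147 ztop 0.036 (array([300.3, 250.9]), array([ 55.5, 109.5]), 86.0)
top jig 0.76 [385. 224.] 2331 ztop 0.03 (array([470.1, -70.7]), array([122.8, 317.7]), 1.3)
top guard 0.43 [346. 202.] 59 ztop 0.048 (array([475.2, -21.4]), array([58.7,  4.8]), 2.9)
top ink_a 0.82 [395. 242.] 313 ztop 0.06 (array([ 380.4, -139.3]), array([23.8, 23.5]), 1.4)
top ink_a 0.47 [331. 169.] 159 ztop 0.064 (array([569.1,  25.5]), array([17.8, 19.7]), 1.9)
top ink_b 0.82 [395. 242.] 313 ztop 0.06 (array([ 380.4, -139.3]), array([23.8, 23.5]), 1.4)
top ink_b 0.47 [331. 169.] 159 ztop 0.064 (array([569.1,  25.5]), array([17.8, 19.7]), 1.9)
top eraser 0.43 [329. 245.] 157 ztop 0.016 (array([377.1,  25.4]), array([41.5, 24.2]), 15.2)
top black_tape 0.7 [407. 166.] 208 ztop 0.021 (array([ 562.2, -160.4]), array([44.6, 50.3]), 45.8)
scene wood_block 0.65 [196. 218.] 1564 ztop 0.034 (array([295.8, 253.1]), array([ 56.4, 109.3]), 86.4)
scene wood_block 0.58 [259. 193.] 1116 ztop 0.034 (array([444.8, 211.1]), array([109.5,  56.4]), 77.6)
scene jig 0.58 [385. 246.] 4581 ztop 0.029 (arr
[... 311 characters left out ...]
ay([39.4, 25. ]), 14.4)
scene ink_a 0.84 [371. 282.] 657 ztop 0.059 (array([ 377.3, -137.1]), array([24.7, 25. ]), 1.9)
scene ink_a 0.81 [354. 194.] 327 ztop 0.061 (array([564.1,  29. ]), array([19.7, 19.5]), 85.6)
scene ink_b 0.84 [371. 282.] 657 ztop 0.059 (array([ 377.3, -137.1]), array([24.7, 25. ]), 1.9)
scene ink_b 0.81 [354. 194.] 327 ztop 0.061 (array([564.1,  29. ]), array([19.7, 19.5]), 85.6)
scene eraser 0.8 [298. 249.] 209 ztop 0.015 (array([371.9,  27.5]), array([39.3, 24.3]), 19.1)
scene eraser 0.56 [372. 283.] 605 ztop 0.059 (array([ 376.5, -137. ]), array([22.9, 24.7]), 35.3)
scene black_tape 0.55 [427. 234.] 374 ztop 0.019 (array([ 553.3, -156.6]), array([49.4, 62.6]), 83.9)
```

View pics/jig.png

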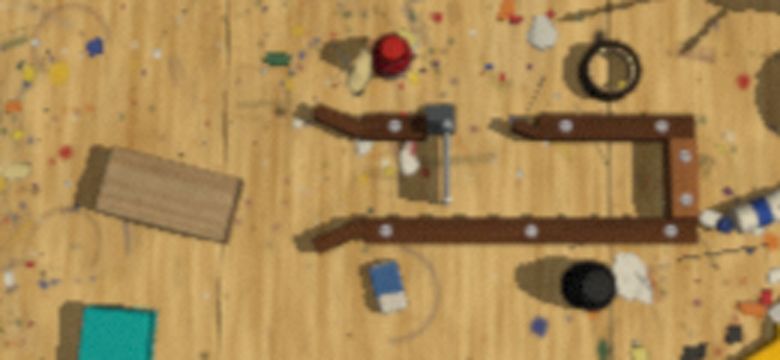

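View pics/blk.png

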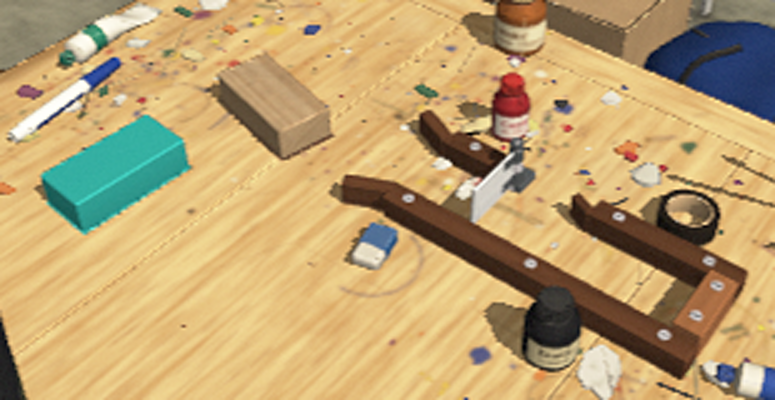

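The brown block is the plain wooden one: crop (275,105), with its long axis about 12° off the jig axis. The jig mouth is to the left (+y), with the guard pin on the far side. Next I'll fit the poses.

```bash
python3 - <<'E'
from h import *
for n in("top","scene"):
    d=np.load(f"pics/{n}0.npy");c=calibration(n); P,u,v=unproj(d,c)
    m=(P[:,2]>.028)&(P[:,2]<.042)&(abs(P[:,0]-.445)<.07)&(abs(P[:,1]-.211)<.09); 
    print(n,"block",rect(P[m]),m.sum(),np.median(P[m,2]))
    f=(P[:,2]>.018)&(P[:,2]<.034)&(P[:,1]<.05)&(P[:,1]>-.19)
    for nm,lo,hi in(("near",.40,.45),("far",.50,.55)):
        q=P[f&(P[:,0]>lo)&(P[:,0]<hi)]
        if nm=="far": q=q[(q[:,1]<-.085)|(q[:,1]>.0)]
        co=np.polyfit(q[:,1],q[:,0],1); r=q[:,0]-np.polyval(co,q[:,1])
        print(nm,len(q),"slope",co[0].round(4),"x@y-.08",np.polyval(co,-.08).round(4),np.percentile(r,[2,98]).round(4),np.median(q[:,2]).round(4))
    s=P[(P[:,2]>.022)&(P[:,2]<.036)&(P[:,0]>.455)&(P[:,0]<.49)&(P[:,1]<-.17)&(P[:,1]>-.26)]
    print("stop y",np.percentile(s[:,1],[2,50,98]).round(4))
    g=P[(P[:,2]>.03)&(P[:,2]<.05)&(P[:,0]>.44)&(P[:,0]<.50)&(P[:,1]<.03)&(P[:,1]>-.06)]
    print("guard",np.percentile(g[:,0],[1,99]).round(4),np.median(g[:,1]).round(4))
E
```

```text
top block (array([449.4, 209.8]), array([109.9,  54.9]), 76.7) 978 0.03387503397124203
near 874 slope -0.016 x@y-.08 0.4254 [-0.0101  0.0102] 0.0241
far 541 slope -0.0359 x@y-.08 0.5131 [-0.0137  0.0294] 0.0241
stop y [-0.2297 -0.2169 -0.2056]
guard [0.4463 0.4997] -0.0203
scene block (array([445.4, 212.7]), array([111.7,  55.3]), 76.7) 752 0.03314930297138641
near 1131 slope -0.016 x@y-.08 0.4208 [-0.0103  0.012 ] 0.0232
far 569 slope 0.0071 x@y-.08 0.5131 [-0.0128  0.0357] 0.0234
stop y [-0.2264 -0.2156 -0.2032]
guard [0.442  0.4991] -0.0186
```

```bash
python3 -m inch '[[-0.12,-0.09,0,0,1],[-0.12,-0.09,0,0,1],[-0.12,-0.09,0,0,1],[-0.12,-0.09,0,0,1],[-0.12,-0.09,0,0,1],[-0.12,-0.09,0,0,1],[-0.12,-0.09,0,0,1],[-0.12,-0.09,0,0,1]]'
python3 -m inch '[[0,0,0,0.1,1],[0,0,0,0.1,1],[0,0,0,0.1,1],[0,0,0,0.1,1],[0,0,0,0.1,1],[0,0,0,0.1,1],[0,0,0,0.1,1],[0,0,0,0.1,1]]'
```

```text
t: 1.7
ee_pos: [0.4539, 0.2549, 0.2537]
tcp_rot: [0.731, 3.055, 0.001]
contact_force: [0.8, -0.3, 0.1]
grip_width: 1.003
t: 2.5
ee_pos: [0.4533, 0.2566, 0.2535]
tcp_rot: [2.335, 2.102, 0.001]
contact_force: [0.3, -0.1, 0.3]
grip_width: 1.001
```

```bash
python3 -m inch '[[0,0,0,0.085,1],[0,0,0,0,1]]'; python3 - <<'E'
from h import *
p,d=camera("wrist");c=calibration("wrist")
cv2.imwrite("pics/w1.png",p[:,:,::-1])
P,u,v=unproj(d,c)
m=(P[:,2]>.025)&(P[:,2]<.045)&(abs(P[:,0]-.445)<.07)&(abs(P[:,1]-.211)<.09)
print(rect(P[m]),m.sum(),np.median(P[m,2]),u[m].min(),u[m].max(),v[m].min(),v[m].max())
b=P[(abs(P[:,2])<.012)];print(np.median(b[:,2]))
s=env.observe();print(s["ee_pos"],s["tcp_rot"])
E
```

```text
t: 2.7
ee_pos: [0.4533, 0.2566, 0.2535]
tcp_rot: [-2.459, -1.956, -0.001]
contact_force: [0.8, 0.5, 0.1]
grip_width: 0.994
(array([447.2, 214.3]), array([108.6,  54.8]), 76.7) 4713 0.03374167125916927 297 347 166 261
-0.000131836907493188
[0.45331432 0.25666268 0.25348034] [-2.45553528e+00 -1.95956132e+00 -5.96196095e-04]
```

View pics/w1.png

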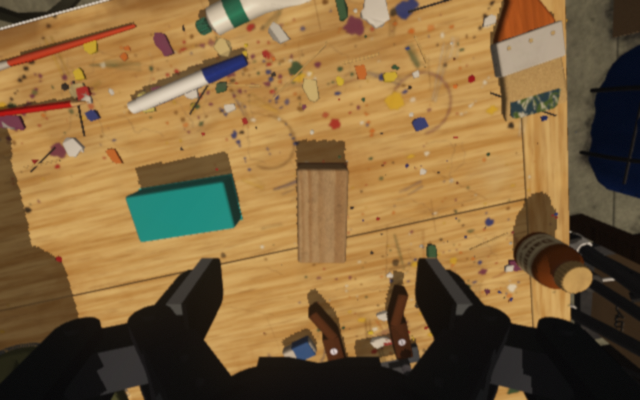

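The wrist view shows the brown block at (322,213), in line with the tool and centred between the fingers. Descending.

```bash
python3 -m inch '[[-0.019,0.014,0.1,0,1],[0,0,0.14,0,1],[0,0,0.14,0,1],[0,0,0.14,0,1],[0,0,0.1,0,1],[0,0,0.07,0,1],[0,0,0.05,0,1],[0,0,0,0,1]]'
```

```text
t: 3.55
ee_pos: [0.4545, 0.2491, 0.0292]
tcp_rot: [-2.455, -1.959, 0.007]
contact_force: [0.5, -0.2, -0.0]
grip_width: 1.0
```

```bash
python3 -m inch '[[0,0,0,0,0.2],[0,0,0,0,-0.3],[0,0,0,0,-0.3],[0,0,0,0,-0.3],[0,0,0,0,-0.3],[0,0,0,0,-0.3]]'; python3 - <<'E'
from h import *
p,d=camera("wrist");cv2.imwrite("pics/w2.png",p[:,:,::-1])
for n in("top","scene"):
    p,d=camera(n);c=calibration(n)
    cv2.imwrite(f"pics/{n}2.png",p[:,:,::-1])
E
```

```text
t: 4.15
ee_pos: [0.4574, 0.251, 0.0331]
tcp_rot: [2.458, 1.957, 0.005]
contact_force: [-1.0, -0.4, 6.2]
grip_width: 0.634
```

View pics/w2.png

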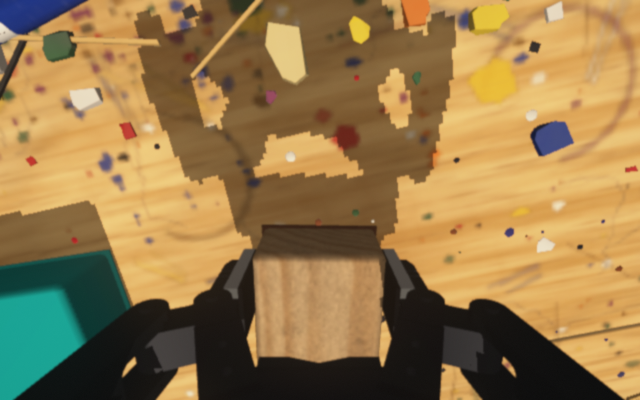

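View pics/scene2.png

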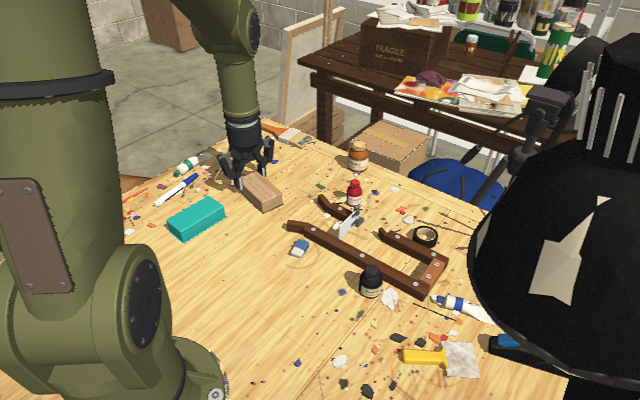

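```bash
python3 -m inch '[[0,0,-0.02,0,-0.3],[0,0,0,-0.08,-0.3],[0,0,0,-0.082,-0.3],[0,0.01,0,0,-0.3],[0,0,0,0,-0.3]]'; python3 - <<'E'
from h import *
for n in("top","scene"):
    p,d=camera(n);c=calibration(n);P,u,v=unproj(d,c)
    m=(P[:,2]>.029)&(P[:,2]<.045)&(abs(P[:,0]-.455)<.05)&(P[:,1]<.225)&(P[:,1]>.12)
    q=P[m]; print(n,rect(q),np.median(q[:,2]), [ (y,np.percentile(q[abs(q[:,1]-y)<.006][:,0],[2,98]).round(4)) for y in(.165,.185,.205)], q[:,1].min())
    cv2.imwrite(f"pics/{n}3.png",cv2.resize(p[150:300,150:460],None,fx=2.5,fy=2.5)[:,:,::-1])
E
```

```text
t: 4.8
ee_pos: [0.4594, 0.2499, 0.0374]
tcp_rot: [2.206, 2.236, 0.0]
contact_force: [-0.1, 0.3, -1.4]
grip_width: 0.629
top (array([462.3, 188.7]), array([72. , 55.5]), 89.6) 0.03831177282155673 [(0.165, array([0.4353, 0.487 ])), (0.185, array([0.435 , 0.4893])), (0.205, array([0.4347, 0.4888]))] 0.1525895532712642
scene (array([457.1, 190. ]), array([55.5, 70.5]), 1.1) 0.03726395220405482 [(0.165, array([0.431 , 0.4839])), (0.185, array([0.4306, 0.4825])), (0.205, array([0.4312, 0.4822]))] 0.15455496271115116
```

View pics/top3.png

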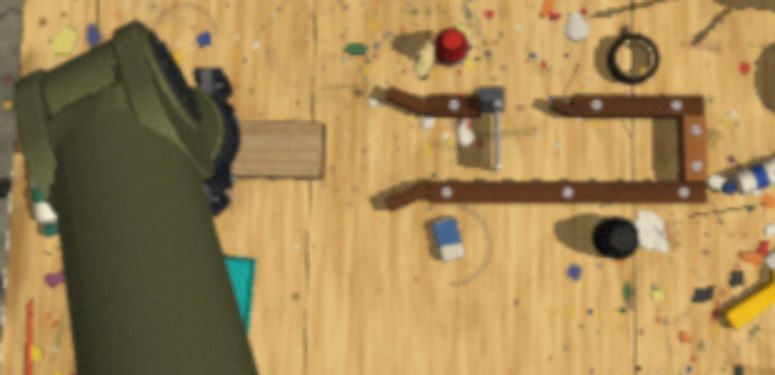

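```bash
python3 -m inch '[[0,0.007,0.011,-0.006,-0.3],[-0.06,0,0,0,-0.3],[-0.08,0,0,0,-0.3],[-0.08,0,0,0,-0.3],[-0.08,0,0,0,-0.3],[0,0,0,0,-0.3]]'; python3 - <<'E'
from h import *
for n in("top","scene"):
    p,d=camera(n);c=calibration(n);P,u,v=unproj(d,c)
    m=(P[:,2]>.029)&(P[:,2]<.045)&(abs(P[:,0]-.455)<.05)&(P[:,1]<.135)&(P[:,1]>.02)
    q=P[m]; print(n,rect(q),np.median(q[:,2]), q[:,1].min())
    cv2.imwrite(f"pics/{n}4.png",cv2.resize(p[150:300,150:460],None,fx=2.5,fy=2.5)[:,:,::-1])
E
```

```text
t: 5.5
ee_pos: [0.4636, 0.1562, 0.0336]
tcp_rot: [2.199, 2.243, -0.003]
contact_force: [0.1, -0.8, -1.7]
grip_width: 0.63
top (array([466.7,  95.3]), array([55. , 69.7]), 1.1) 0.03480046195299602 0.06000118603075413
scene (array([463.2,  99.4]), array([56.8, 71.1]), 0.7) 0.03408092292872167 0.06393526545262507
```

View pics/top4.png

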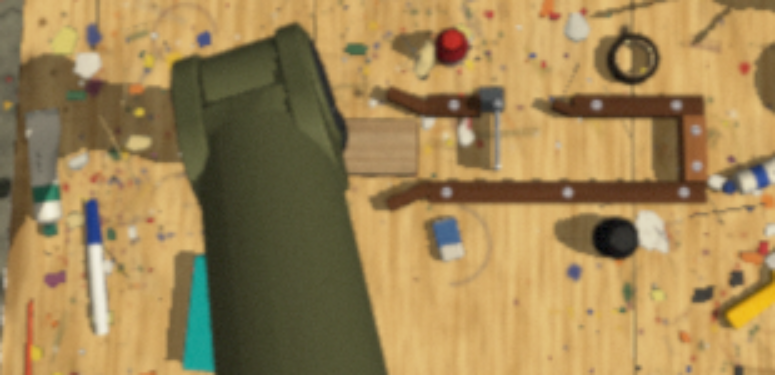

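```bash
python3 -m inch '[[-0.05,-0.005,0,0,-0.3],[-0.06,0,0,0,-0.3],[-0.06,0,0,0,-0.3],[0,0,0,0,-0.3]]'; python3 - <<'E'
from h import *
for n in("top","scene"):
    p,d=camera(n);c=calibration(n);P,u,v=unproj(d,c)
    m=(P[:,2]>.029)&(P[:,2]<.045)&(abs(P[:,0]-.455)<.05)&(P[:,1]<.085)&(P[:,1]>-.01)
    q=P[m]; print(n,rect(q),np.median(q[:,2]), q[:,1].min())
    cv2.imwrite(f"pics/{n}5.png",cv2.resize(p[150:300,150:460],None,fx=2.5,fy=2.5)[:,:,::-1])
E
```

```text
t: 6.0
ee_pos: [0.4632, 0.1066, 0.0338]
tcp_rot: [2.196, 2.246, -0.002]
contact_force: [0.8, -0.5, -2.5]
grip_width: 0.627
top (array([460.3,  36.7]), array([64.2, 52.3]), 1.3) 0.03503518945571327 0.010624314771898603
scene (array([462.2,  49.5]), array([55.3, 70.8]), 0.2) 0.034181647435622464 0.01399734779270112
```

View pics/top5.png

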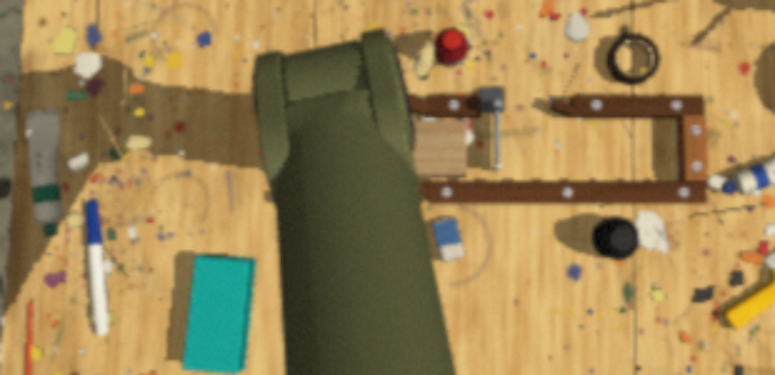

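View pics/scene5.png

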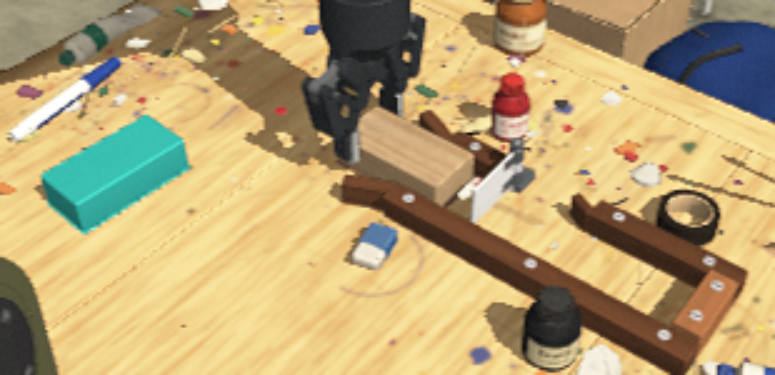

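The block sits flat in the mouth, about 40 mm in and short of the leaf (scene crop, front face at (455,185)). Next I release it, rise, back off and close the fingers.

```bash
python3 -m inch '[[0,0,0.003,0,-0.3],[0,0,0,0,0.5],[0,0,0,0,0.5],[0,0,0,0,0.5]]'
python3 -m inch '[[0,0,-0.05,0,0.5],[0,0,-0.1,0,0.5],[0,0,-0.05,0,0.5],[0.1,0,0,0,-1],[0.11,0,0,0,-1],[0,0,0,0,-1],[0,0,0,0,-1],[0,0,0,0,-1]]'
python3 - <<'E'
from h import *
for n in("top","scene","wrist"):
    p,d=camera(n);c=calibration(n);P,u,v=unproj(d,c)
    m=(P[:,2]>.029)&(P[:,2]<.042)&(abs(P[:,0]-.455)<.05)&(P[:,1]<.14)&(P[:,1]>-.01)
    q=P[m]; print(n,rect(q),np.median(q[:,2]), q[:,1].min(),q[:,1].max())
    cv2.imwrite(f"pics/{n}6.png",(p if n=="wrist" else cv2.resize(p[150:300,150:460],None,fx=2.5,fy=2.5))[:,:,::-1])
E
```

```text
t: 6.5
ee_pos: [0.4636, 0.1097, 0.0333]
tcp_rot: [2.192, 2.25, 0.001]
contact_force: [0.7, 1.4, -0.1]
grip_width: 0.751
t: 7.3
ee_pos: [0.4617, 0.1712, 0.093]
tcp_rot: [2.194, 2.248, -0.001]
contact_force: [-0.6, -0.6, 0.5]
grip_width: 0.002
top (array([457.4,  65.5]), array([ 69.3, 114.4]), 0.9) 0.03416546969806389 0.007897869985605148 0.12328871244379327
scene (array([462.9,  71.4]), array([ 57.2, 111.4]), 0.5) 0.033248422989364146 0.015715057064971172 0.1269724139323974
wrist (array([463.8,  91.8]), array([ 8.6, 21.9]), 2.2) 0.033823937860907205 0.08083754938541526 0.10277008507706697
```

View pics/wrist6.png

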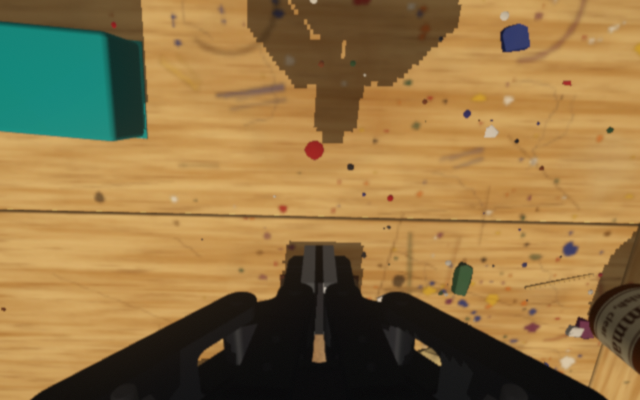

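View pics/scene6.png

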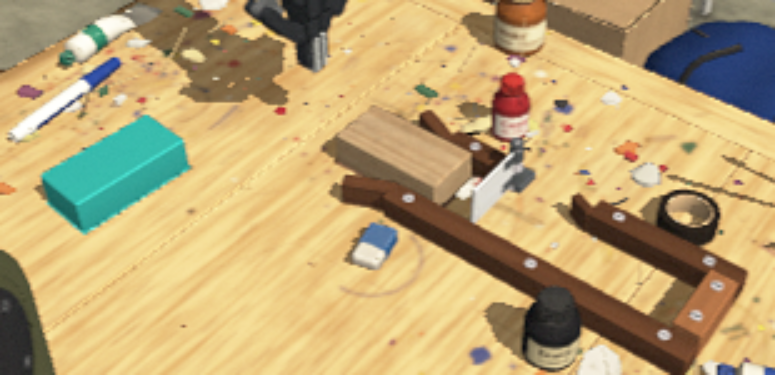

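```bash
python3 -m inch '[[0,0,0.08,0,-1],[0,0,0.08,0,-1],[0,0,0.037,0,-1],[0,0,0,0,-1],[-0.05,0,0,0,-1],[-0.04,0,0,0,-1],[-0.03,0,0,0,-1],[-0.03,0,0,0,-1]]'
python3 - <<'E'
from h import *
for n in("top","scene"):
    p,d=camera(n);cv2.imwrite(f"pics/{n}7.png",cv2.resize(p[150:300,150:460],None,fx=2.5,fy=2.5)[:,:,::-1])
E
```

```text
t: 8.25
ee_pos: [0.4636, 0.1267, 0.035]
tcp_rot: [2.194, 2.248, 0.004]
contact_force: [-0.4, 2.7, 1.7]
grip_width: -0.004
```

View pics/scene7.png

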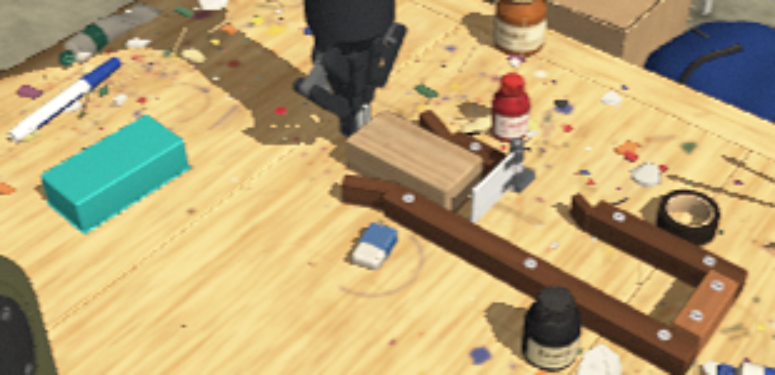

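The block is moving straight and its front is nearly at the leaf. Pushing through.

```bash
python3 -m inch '[[-0.04,0,0,0,-1],[-0.04,0,0,0,-1],[-0.04,0,0,0,-1],[-0.04,0,0,0,-1],[-0.04,0,0,0,-1],[0,0,0,0,-1]]'
python3 - <<'E'
from h import *
for n in("top","scene"):
    p,d=camera(n);cv2.imwrite(f"pics/{n}8.png",cv2.resize(p[150:300,150:460],None,fx=2.5,fy=2.5)[:,:,::-1])
E
```

```text
t: 8.95
ee_pos: [0.4645, 0.0666, 0.0344]
tcp_rot: [-2.194, -2.248, -0.001]
contact_force: [-0.5, 1.9, 2.6]
grip_width: 0.001
```

View pics/scene8.png

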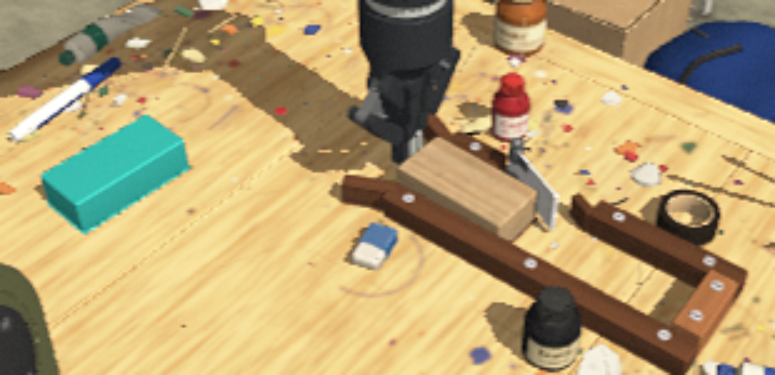

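View pics/top8.png

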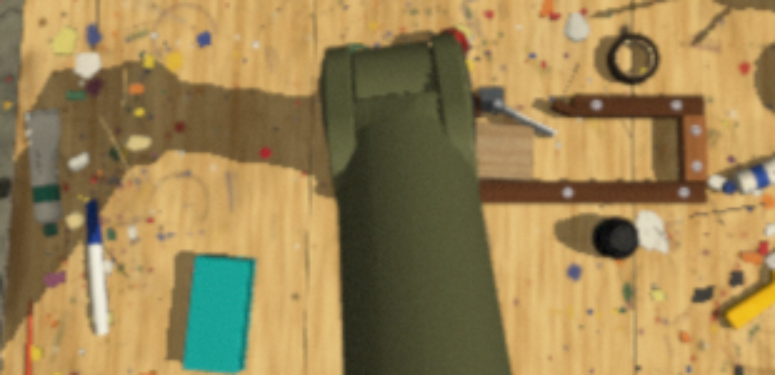

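```bash
python3 - <<'E'
from h import *
p,d=camera("scene");c=calibration("scene");P,u,v=unproj(d,c)
m=(abs(P[:,1]-.0666)<.05)&(P[:,2]>.04)&(abs(P[:,0]-.464)<.1)
q=P[m]
for lo,hi in((-.08,-.06),(-.06,-.045),(-.045,-.03),(-.03,-.02),(-.02,0),(.0,.03),(.03,.045),(.045,.06),(.06,.08)):
    k=q[(q[:,0]-.464>lo)&(q[:,0]-.464<hi)]
    if len(k): print(lo,hi,len(k),k[:,2].min().round(3), np.percentile(k[:,2],5).round(3))
E
```

```text
-0.08 -0.06 827 0.097 0.371
-0.06 -0.045 637 0.08 0.1
-0.045 -0.03 2370 0.058 0.122
-0.03 -0.02 1341 0.058 0.132
-0.02 0 1665 0.04 0.073
0.0 0.03 989 0.041 0.066
0.03 0.045 136 0.061 0.071
0.045 0.06 54 0.077 0.085
0.06 0.08 1 0.089 0.089
```

```bash
python3 -m inch '[[-0.04,0,-0.006,0,-1],[-0.04,0,0,0,-1],[-0.04,0,0,0,-1],[-0.04,0,0,0,-1],[-0.04,0,0,0,-1],[0,0,0,0,-1]]'
python3 - <<'E'
from h import *
for n in("top","scene"):
    p,d=camera(n);cv2.imwrite(f"pics/{n}9.png",cv2.resize(p[150:300,150:460],None,fx=2.5,fy=2.5)[:,:,::-1])
E
```

```text
t: 9.7
ee_pos: [0.4656, 0.0041, 0.0355]
tcp_rot: [2.196, 2.245, -0.003]
contact_force: [-0.1, -0.7, 0.2]
grip_width: 0.004
```

View pics/scene9.png

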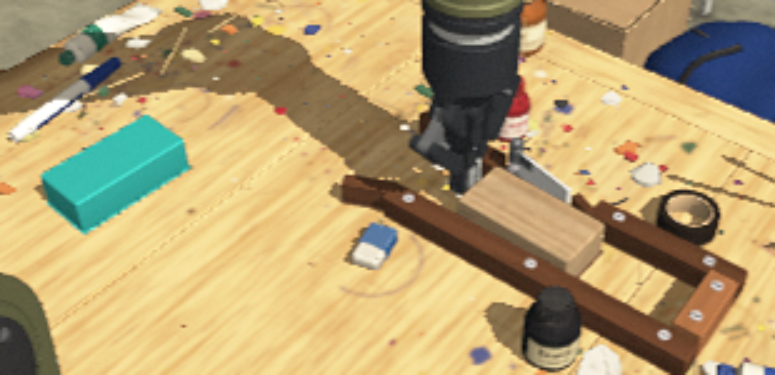

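View pics/top9.png

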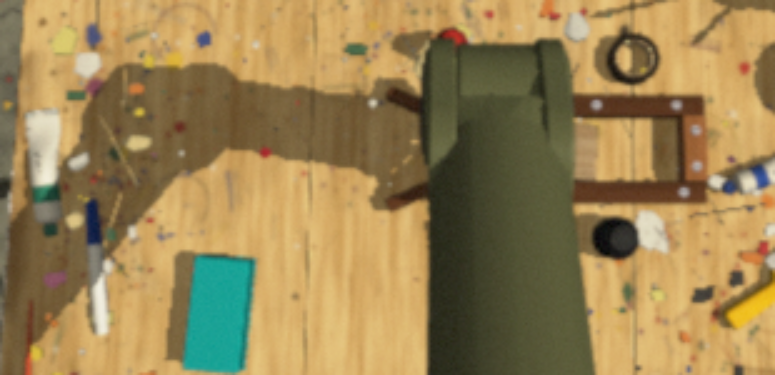

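```bash
python3 -m inch '[[-0.04,0,0,0,-1],[-0.04,0,0,0,-1],[-0.04,0,0,0,-1],[-0.04,0,0,0,-1],[-0.04,0,0,0,-1],[-0.03,0,0,0,-1],[0,0,0,0,-1]]'
python3 - <<'E'
from h import *
for n in("top","scene"):
    p,d=camera(n);c=calibration(n);P,u,v=unproj(d,c)
    m=(P[:,2]>.0315)&(P[:,2]<.036)&(abs(P[:,0]-.465)<.03)&(P[:,1]<-.04)&(P[:,1]>-.215)
    if m.sum()>5: q=P[m]; print(n,rect(q),m.sum(),np.percentile(q[:,1],[2,98]))
    cv2.imwrite(f"pics/{n}10.png",cv2.resize(p[150:300,150:460],None,fx=2.5,fy=2.5)[:,:,::-1])
E
```

```text
t: 10.5
ee_pos: [0.4678, -0.0641, 0.0359]
tcp_rot: [2.195, 2.246, -0.001]
contact_force: [-0.1, 0.5, -0.2]
grip_width: -0.003
top (array([ 467.1, -211.3]), array([ 5.4, 54.5]), 89.2) 17 [-0.21424864 -0.20853714]
scene (array([ 464.5, -134.4]), array([ 58.1, 158. ]), 0.5) 1133 [-0.18203622 -0.07439181]
```

View pics/scene10.png

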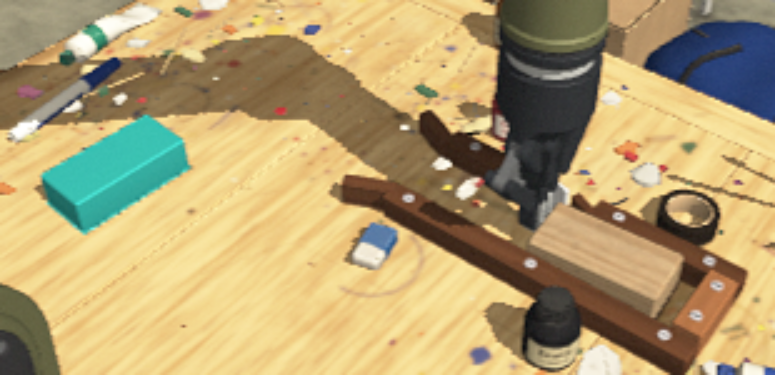

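```bash
python3 -m inch '[[-0.025,0,0,0,-1],[-0.02,0,0,0,-1],[-0.01,0,0,0,-1],[0,0,0,0,-1]]'; python3 -m inch '[[-0.006,0,0,0,-1],[0,0,0,0,-1]]'
```

```text
t: 11.0
ee_pos: [0.468, -0.0787, 0.0358]
tcp_rot: [-2.193, -2.249, 0.001]
contact_force: [-1.2, 0.7, 1.0]
grip_width: -0.001
t: 11.2
ee_pos: [0.4679, -0.0799, 0.0357]
tcp_rot: [-2.192, -2.249, 0.0]
contact_force: [-0.8, 1.6, 1.6]
grip_width: 0.0
```

```bash
python3 -m inch '[[-0.006,0,0,0,-1],[0,0,0,0,-1]]'; python3 -m inch '[[-0.006,0,0,0,-1],[0,0,0,0,-1]]'; python3 - <<'E'
from h import *
for n in("top","scene"):
    p,d=camera(n);c=calibration(n);P,u,v=unproj(d,c)
    m=(P[:,2]>.0315)&(P[:,2]<.036)&(abs(P[:,0]-.465)<.03)&(P[:,1]<-.04)&(P[:,1]>-.23)
    if m.sum()>5: q=P[m]; print(n,rect(q),m.sum(),np.percentile(q[:,1],[2,98]))
    cv2.imwrite(f"pics/{n}11.png",cv2.resize(p[150:300,150:460],None,fx=2.5,fy=2.5)[:,:,::-1])
E
```

```text
t: 11.4
ee_pos: [0.468, -0.0819, 0.0358]
tcp_rot: [-2.193, -2.249, 0.0]
contact_force: [-1.7, 1.9, 0.7]
grip_width: -0.004
t: 11.6
ee_pos: [0.4681, -0.0835, 0.0358]
tcp_rot: [-2.193, -2.249, -0.0]
contact_force: [-1.5, 4.1, 1.4]
grip_width: 0.002
scene (array([ 461.5, -146. ]), array([ 56.8, 149.8]), 2.8) 1157 [-0.20128458 -0.09430203]
```

View pics/scene11.png

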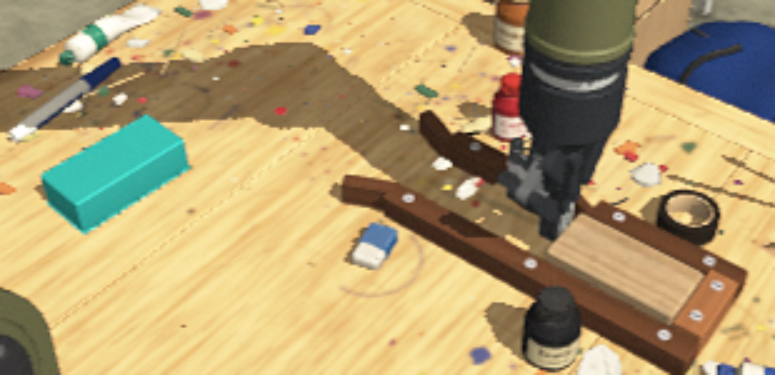

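Nearly touching the stop, with force rising to 4 N. I'll seat it until the force confirms contact.

```bash
python3 -m inch '[[-0.006,0,0,0,-1],[0,0,0,0,-1]]'; python3 -m inch '[[-0.006,0,0,0,-1],[0,0,0,0,-1]]'
```

```text
t: 11.9
ee_pos: [0.4681, -0.0836, 0.0358]
tcp_rot: [-2.19, -2.249, -0.002]
contact_force: [-2.2, 7.1, 2.4]
grip_width: 0.004
t: 12.1
ee_pos: [0.4681, -0.0836, 0.0358]
tcp_rot: [-2.188, -2.248, -0.004]
contact_force: [-2.8, 11.9, 4.6]
grip_width: 0.001
```

Motion stalled at y = -0.0836 with 12 N, so the block is home. Backing off slightly and lifting out so the guard can shut.

```bash
python3 -m inch '[[0.025,0,0,0,-1],[0,0,-0.05,0,-1],[0,0,-0.1,0,-1],[0,0,-0.14,0,-1],[0,0,-0.14,0,-1],[0.1,0,-0.1,0,-1],[0.14,0,0,0,-1],[0.14,0,0,0,-1]]'; python3 -m inch '[[0.14,0,0,0,-1],[0.14,0,0,0,-1],[0.14,0,0,0,-1],[0.14,0,0,0,-1],[0,0,0,0,-1],[0,0,0,0,-1],[0,0,0,0,-1]]'; python3 - <<'E'
from h import *
for n in("top","scene"):
    p,d=camera(n);c=calibration(n);P,u,v=unproj(d,c)
    m=(P[:,2]>.0315)&(P[:,2]<.036)&(abs(P[:,0]-.465)<.03)&(P[:,1]<-.04)&(P[:,1]>-.203)
    q=P[m]; print(n,rect(q),m.sum(),np.median(q[:,2]),np.percentile(q[:,1],[1,99]))
    g=P[(P[:,2]>.03)&(P[:,2]<.05)&(P[:,0]>.44)&(P[:,0]<.50)&(P[:,1]<.03)&(P[:,1]>-.06)]
    print("guard",np.percentile(g[:,0],[1,99]).round(4),np.median(g[:,1]).round(4),np.polyfit(g[:,0],g[:,1],1)[0].round(3))
    for t in("ink_a","eraser","black_tape"):
        for s in silhouettes(t,n)[:2]:
            P2,_,_=unproj(d,c,s["mask"]);zt=np.percentile(P2[:,2],90)
            print(t,round(s["conf"],2),round(zt,3),rect(P2[P2[:,2]>zt-.008])[0])
    cv2.imwrite(f"pics/{n}12.png",cv2.resize(p[150:300,150:460],None,fx=2.5,fy=2.5)[:,:,::-1])
E
```

```text
t: 12.9
ee_pos: [0.4669, 0.0342, 0.1967]
tcp_rot: [2.194, 2.243, 0.006]
contact_force: [0.0, 1.2, -0.9]
grip_width: 0.002
t: 13.6
ee_pos: [0.4618, 0.2003, 0.1948]
tcp_rot: [2.195, 2.246, -0.0]
contact_force: [-0.2, -0.9, 0.2]
grip_width: -0.004
top (array([ 464.8, -150. ]), array([ 52.2, 105.5]), 1.0) 741 0.034050974752694474 [-0.20096981 -0.09764978]
guard [0.4464 0.4994] -0.0203 -0.012
ink_a 0.79 0.06 [ 380.6 -139.1]
ink_a 0.66 0.064 [568.7  25.5]
eraser 0.47 0.016 [376.6  25.3]
black_tape 0.63 0.02 [ 562.3 -160.5]
black_tape 0.58 0.03 [469.9 -71. ]
scene (array([ 462.1, -148. ]), array([ 54.8, 109.5]), 1.0) 1130 0.0334487830173929 [-0.20129318 -0.09498827]
guard [0.4424 0.4987] -0.0187 0.014
ink_a 0.66 0.059 [ 377.1 -137.6]
ink_a 0.54 0.061 [562.8  28. ]
eraser 0.49 0.015 [372.   26.3]
black_tape 0.57 0.019 [ 558.4 -157.5]
```

View pics/scene12.png

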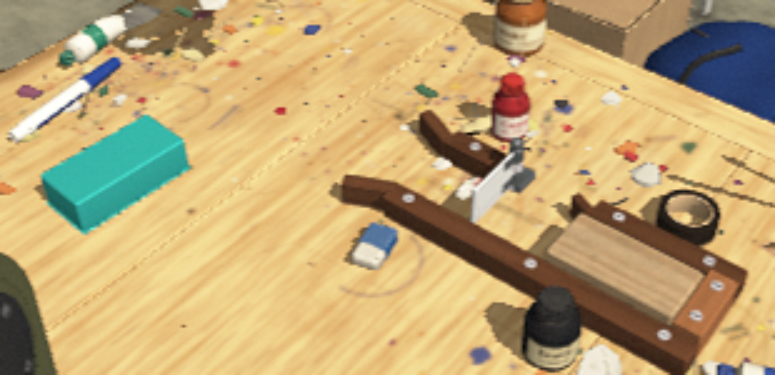

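View pics/top12.png

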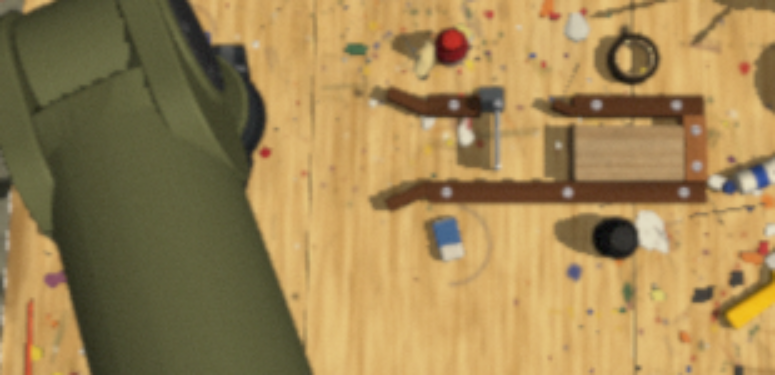

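The block (top crop, (628,152)) lies against the stop and the guard (497,135) is shut. The bystanders haven't moved.

```bash
python3 - <<'E'
from station import env
print(env.close_job())
E
```

```text
the job is handed in; nothing more can be done
None
```

The block is loaded in the jig, home against the end stop, with the guard shut behind it. I handed the job in at about 14 s of the 53 s allowed; no verdict was reported.

**What I did:** I gripped the brown block near its rear end, turned it about 14° into line and moved it into the flared mouth. It hung a few millimetres off the bench at first and about 1 mm entering the mouth. I let go there and pushed it through the guard with the closed fingers. The push stalled at the end stop with about 12 N. I then lifted the hand clear so the leaf could spring back.

**Last checks:**
- **Block:** it lies flat with its top at 34 mm, and it is in line with the channel within measurement. No gap to the stop shows in the top or scene view.
- **Sideways position:** the block sits 3 to 5 mm off the channel centre towards the near fence, where 4 mm is the physical limit and 8 mm is allowed. The top and scene cameras disagree by 2 to 4 mm, so this figure is rough.
- **Guard:** it reads within about 0.1 mm of its starting position in both cameras, so it is shut.
- **Bystanders:** the bottles and eraser are within about 2 mm of where they started. The tape shows no shift in the top view. The scene view shows about 5 mm, probably from an uneven outline, and that is still well under the 20 mm limit.

I saw the guard open in the pictures but did not measure its angle in the doorway or as the rear end passed.

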